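Make up the blade-change and stop-block kits for the panel saw

TASK

Make up the two tool kits for the saw. In the narrow blade-change tray lay the blade spanner in the groove and seat the short thick block crosswise on its pads over the spanner, so that it cannot jump out; in the wide stop-block tray lay the folding rule in its groove, seat the long square block crosswise on its pads over the rule, and lay the spring clamp in its own nest beside them. Each thing must lie flat and fully home in its place, and be left there.

Things in the scene. Friction and masses are not known exactly. Their poses are not given: they have to be found in the camera images.
- spanner_mid (a point): steel blade spanner, 264 mm long, lying flat: heads 40 mm wide and 11 mm thick at both ends, straight shank 18 mm wide and 6 mm thick between them (underside 2 mm up). Point: middle of its length, 5.5 mm above what it lies on; y axis along its length. Grasp across the shank. Either end may lead.
- rule_mid (a point): folded folding rule, a slim pale wooden stick with yellow edges and metal ends, 236 mm long, 16 mm wide, 17 mm high. Point: its centre, 8.5 mm above its underside; y axis along its length. Either end may lead.
- short_block_mid (a point): the short, thick plain wooden block, 97 mm long, 60 mm wide, 46 mm high. Point: its centre, 23 mm above its underside; y axis along its length. Grasp across the 60 mm width.
- long_block_mid (a point): the long square wooden block, 124 mm long, 50 mm wide, 50 mm high. Point: its centre, 25 mm above its underside; y axis along its length. Grasp across the width.
- clamp_mid (a point): black spring clamp lying flat and shut, 119 mm long, 22 mm thick (26 at the pivot), widening evenly from 26 mm at the orange jaws (its -y end) to 55 mm at the handles (+y). Point: middle of its length, 11 mm above its underside; y axis along its length. Grasp across near the middle, about 40 mm wide. Either end may lead.
- blade_tray: NARROWER kit tray, 310x144 mm, board 9 mm thick, fixed. Origin: centre of underside; x along it, z up. Nests (mm): spanner along x, middle at (0,0), on the board at z 9, groove 60 wide, no cleats from x -55 to 28; short block crosswise (length along y), centre (74,0), on two pads at z 24 over the spanner; lips to z 36 leave 8 mm round it, none at |y|<30. Other cleats z 20.
- stop_tray: WIDER kit tray, 284x196 mm, board 9 mm, fixed. Origin: centre of underside; x along it. Nests (mm): rule along x, centre (0,-40), on the board at z 9, no cleats x -40 to 39; long block crosswise (along y), centre (80,-15), on pads at z 31 over the rule, lips to z 43 leave 8 mm, none y -60 to 25, open between the pads; clamp along x, centre (-60,48), at z 9, side cleats (z 20) open x -95 to -21.

How it is judged:
At the end, for the whole second after the job is handed in: Spanner in the narrow tray's groove, short block on its pads over it; rule in the wide tray's groove, long block on its pads over it, clamp in its nest. Each within 12 mm of its place, 4 mm of its seated height, 0.25 rad of its direction; released, at rest (x of spanner_mid in the frame of blade_tray between -0.012 and 0.012 m and y of spanner_mid in the frame of blade_tray between -0.012 and 0.012 m and z of spanner_mid in the frame of blade_tray between 0.0105 and 0.0185 m and angle between the y axis of spanner_mid and the x axis of blade_tray, either way round below 0.25 rad and linear speed of each of spanner, short_block, rule, long_block, clamp below 0.02 m/s and x of short_block_mid in the frame of blade_tray between 0.062 and 0.086 m and y of short_block_mid in the frame of blade_tray between -0.012 and 0.012 m and z of short_block_mid in the frame of blade_tray between 0.043 and 0.051 m and angle between the y axis of short_block_mid and the y axis of blade_tray, either way round below 0.25 rad and x of rule_mid in the frame of stop_tray between -0.012 and 0.012 m and y of rule_mid in the frame of stop_tray between -0.052 and -0.028 m and z of rule_mid in the frame of stop_tray between 0.0135 and 0.0215 m and angle between the y axis of each of rule_mid, clamp_mid and the x axis of stop_tray, either way round below 0.25 rad and x of long_block_mid in the frame of stop_tray between 0.068 and 0.092 m and y of long_block_mid in the frame of stop_tray between -0.027 and -0.003 m and z of long_block_mid in the frame of stop_tray between 0.052 and 0.06 m and angle between the y axis of long_block_mid and the y axis of stop_tray, either way round below 0.25 rad and x of clamp_mid in the frame of stop_tray between -0.072 and -0.048 m and y of clamp_mid in the frame of stop_tray between 0.036 and 0.06 m and z of clamp_mid in the frame of stop_tray between 0.016 and 0.024 m); the robot touches nothing.
It also fails if it takes over 133 s, if anything falls off the work surface, if the arm or the gripper's body presses on something with over 40 N, if the wrist force passes 120 N, or if a joint passes its speed limit or range.

ROBOT

A 7-joint arm with a two-finger parallel gripper is mounted at the origin on the work surface; the furniture and walls round the work are solid. World frame = base frame: x ahead of the robot, y to its left, z up, the work surface at z = 0. Lengths are in m, angles in rad, forces in N, time in s.
With the tool pointing down it reaches from about 0.4 to 0.85 m from the base axis. Payload 4.4 kg.
Tool frame: the origin (TCP) lies at the very end of the fingers, on their centre line; the grasp point (between the pads) lies 19 mm behind it; z points along the fingers, y is the line along which they close (so a half turn about z gives the same grasp; the last joint's range is limited). The gripper opens to 94 mm and grips with 3 to 60 N. Pads are 16 mm wide; open, the fingers measure 119 mm over their backs; the gripper's body (75 mm by 177 mm) begins 78 mm behind the grasp point.
Start: joints at [1.079, 0.628, 0.038, 1.517, -0.027, 0.996, -0.02], TCP at [0.269, -0.592, 0.205] pointing down, gripper open.
Joint ranges: [-3.06, 3.06], [-0.37, 2.12], [-1.25, 1.32], [0.18, 2.47], [-1.1, 4.24], [0.23, 1.98], [-2.94, 2.94]. Speed limits (rad/s): [2.57, 2.57, 3.14, 3.14, 3.14, 3.14, 3.14].

INTERFACE

Orientations are given as a unit quaternion [x, y, z, w].
In Python, from bench import sensors, get_image, arm, spot_in, trace gives the robot as it stands.
- The arm moves only by the tool step_arm, never from a script. Its argument "motion" is one flat list of numbers, 5 for each row, row after row: the opening, from 0 (shut) to 1 (fully open), then the shift along the world's x, y, z as a fraction of full scale, then the turn about the world's z as a fraction of full scale. In form: [jaw, dx, dy, dz, yaw, jaw, dx, dy, dz, yaw, ...]. A call has exactly 8 rows; each row shifts and turns the commanded pose from where the row before left it; what a row does not reach is not made up. Full scale, the value 1, is 0.4 m for a shift and 60 degrees for a turn. A row lasts 1/8 s, in which the tool goes at most 62.5 mm and 10.7 degrees, less where a joint would pass 70% of its speed; a pose out of reach is approached as far as the arm can. A call with a number of a shift or a turn outside -1 to 1 is refused whole. A call with a gripper value outside its range is refused whole. The fingers move at their own pace and stop on an object; "squeeze" is the grip in N (left out, the last holds). Time passes only in rows, so rows that do not move let the fingers close, or fill a call up. It gives the time, the measured TCP pose, the force, the opening and the grip force at its end, in the units of the state.
- sensors.sense(): the state, without advancing time (a new reading comes with each control period).
- get_image(name): name is "side" or "top"; returns a dict with "pixels" (420x560x3 uint8, red, green, blue), "range_z" (420x560 float32, m along the optical axis (not along the pixel's ray), 0 where there is no reading), "mtx" (3x3 intrinsics, pixels), "origin" and "rotation" of the camera in the world. Camera axes: x right, y up, looking along -z (the intrinsics and any distortion apply to the point x, -y, -z); pixel columns grow to the right and rows downward; lengths in m; the calibration is good to about 2 mm. A picture is of the moment at which its call begins.
- arm.job_done(): hands the job in; it is judged then, once.
Trained networks look in the newest picture that a camera, given by its name, has taken for a name from the list of things; names that differ only in an ending like _2 or _b are one class to them, and where a whole thing is asked for, a point or a joint stands for the part that bears it (a point fixed in the world has none). Each returns a list of dicts, best first, with "conf" (0 to 1); they miss things now and then, are a little off and sometimes report something else, mostly with a low value. They report only what shows in the picture. A call takes as long as a camera call.
- spot_in(camera, label): "xyz" ([x, y, z] in m, in world coordinates, good to about 4 mm: the middle of the surface that is visible of it).
- trace(camera, label): "mask" (420x560 bool, what is visible of it).
The state is a dict: "clock": time; "q": joint angles; "dq": joint speeds; "joint_efforts": joint torques, N m; "tool_pos": TCP position; "tcp_rot": TCP orientation; "wrist_force": force on the tool from outside, world axes, zero at the start; "torque": the same for the moment, N m; "finger_gap": finger opening in m; "grip_force": force on a finger pad.
Only numpy, scipy, OpenCV 4.12 (cv2) and the standard library are available. Lean on these libraries where they do the work, as an engineer would, in place of code of your own. Each camera call takes 0.05 s, during which the arm holds its last target. There are 200 camera calls.

## Working session

There is one attempt and no reset: what is moved stays moved. The work goes in short steps, Python scripts to look and compute and a tool call to move; the robot and the scene stay as the last step left them, time stands still between calls to the robot, and variables do not carry over. Pictures are saved under pics/ and viewed, at most 14 in all, crops included, and the job is handed in when it is done.

Besides the shell and the picture viewer there is one more tool, called after ">>>" as a command line: name --argument value ..., lists and objects as JSON in quotes. step_arm: Moves the arm, as the interface text tells. Shift numbers are shares of 0.4 m and turn numbers shares of 60 degrees, none past 1 either way. Its arguments: {"type":"object","properties":{"motion":{"type":"array","items":{"type":"number"}},"squeeze":{"type":"number"}},"required":["motion"]}

```bash
mkdir -p pics; ls
python3 - <<'E'
from bench import sensors,get_image,spot_in
import cv2,numpy as np
s=sensors.sense();print(s)
for n in("top","side"):
    d=get_image(n);cv2.imwrite(f"pics/{n}0.png",d["pixels"][:,:,::-1]);print(n,d["mtx"],d["origin"],d["rotation"])
    for l in("spanner_mid","rule_mid","short_block_mid","long_block_mid","clamp_mid","blade_tray","stop_tray"):
        print(l,[(np.round(r["xyz"],3).tolist(),round(r["conf"],2)) for r in spot_in(n,l)[:3]])
E
```

```text
pics
{'clock': 0.0, 'q': array([ 1.07917066,  0.62927738,  0.03843199,  1.51836405, -0.02699358,
        0.99625498, -0.02002461]), 'dq': array([-4.79678175e-05,  2.68583043e-03,  3.93464116e-04,  1.08690054e-03,
       -3.53179416e-04, -9.96542328e-04,  1.07758677e-03]), 'joint_efforts': array([-9.42608749e-04, -5.49720597e+01,  1.14377685e+00, -1.86634970e+01,
       -5.19995950e-02,  2.35501706e-02,  1.26573832e-04]), 'tool_pos': array([ 0.26826039, -0.59135074,  0.20459973]), 'tcp_rot': array([ 9.77420538e-01,  2.11301431e-01, -1.98079886e-04, -8.70821299e-04]), 'wrist_force': array([ 0.93342881, -0.10417087,  0.07816366]), 'torque': array([-0.0518043 , -0.02337808,  0.00293104]), 'grip_force': 0.0, 'finger_gap': 0.0940427671973709}
top [[406.98942105   0.         273.77240464]
 [  0.         406.98942105 209.94220807]
 [  0.           0.           1.        ]] [ 0.32721601 -0.00135503  1.07719823] [ 0.04485296 -0.0569028  -0.69722826  0.71317813]
spanner_mid [([0.611, 0.003, 0.013], 0.93)]
rule_mid [([0.639, 0.082, 0.019], 0.69), ([0.317, 0.281, 0.02], 0.67)]
short_block_mid [([
[... 151 characters left out ...]
ade_tray [([0.555, 0.262, 0.006], 0.89)]
stop_tray [([0.569, -0.188, 0.007], 0.73)]
side [[510.87656783   0.         272.30525915]
 [  0.         510.87656783 208.0484742 ]
 [  0.           0.           1.        ]] [ 1.4133193  -0.44810644  0.96244928] [0.34557262 0.22368819 0.47873716 0.77547011]
spanner_mid [([0.638, 0.006, 0.007], 0.73)]
rule_mid [([0.656, 0.074, 0.013], 0.95), ([0.319, 0.28, 0.021], 0.44)]
short_block_mid [([0.465, 0.03, 0.044], 0.86)]
long_block_mid [([0.352, -0.268, 0.044], 0.79), ([0.592, -0.193, 0.007], 0.23)]
clamp_mid [([0.321, 0.278, 0.021], 0.79)]
blade_tray [([0.596, 0.259, 0.007], 0.81)]
stop_tray [([0.591, -0.195, 0.007], 0.8), ([0.354, -0.267, 0.045], 0.29)]
```

View pics/top0.png

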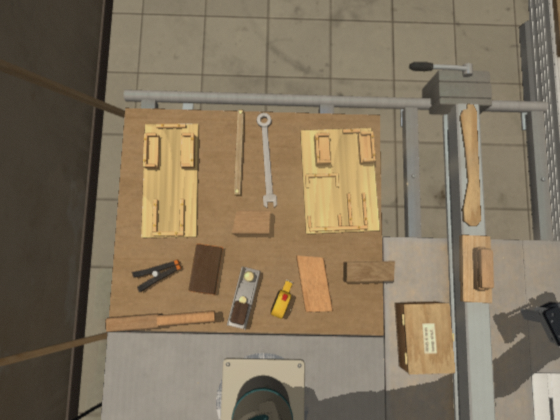

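View pics/side0.png

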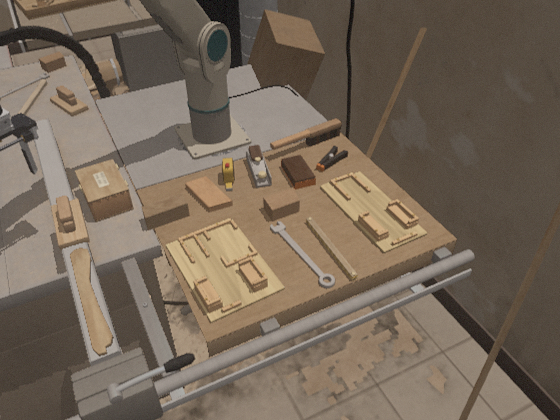

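The top view has world +x up and +y left. The blade tray is at about (170,180) and the stop tray at about (341,180), both with their block pads at the far end. The spanner is near (267,160), the rule (239,152), the short block (253,223), the long block (369,271) and the clamp (157,274). The side view agrees with this.

```bash
cat > h.py <<'E'
import numpy as np,cv2
from bench import sensors,get_image,spot_in,trace
from scipy.spatial.transform import Rotation as R
def cloud(d):
    K=d["mtx"];z=d["range_z"];v,u=np.mgrid[0:z.shape[0],0:z.shape[1]]
    c=np.stack([(u-K[0,2])/K[0,0]*z,-(v-K[1,2])/K[1,1]*z,-z],-1)
    return c@R.from_quat(d["rotation"]).as_matrix().T+d["origin"]
def rect(p):
    (c,(a,b),t)=cv2.minAreaRect((p[:,:2]*1000).astype(np.float32))
    if a<b:a,b,t=b,a,t+90
    return np.round(c,1),round(a,1),round(b,1),round((t+90)%180-90,1)   # centre mm, long, short, long-axis deg from +x
def obj(cam,label,zlo,zhi):
    d=get_image(cam);P=cloud(d);t=trace(cam,label)
    for r in t[:1]:
        m=cv2.erode(r["mask"].astype(np.uint8),np.ones((1,1)))>0
        m&=(d["range_z"]>0)
        p=P[m]; q=p[(p[:,2]>zlo)&(p[:,2]<zhi)]
        print(cam,label,round(r["conf"],2),len(p),len(q),"z pct",np.round(np.percentile(p[:,2],[5,50,95])*1000,1),rect(q) if len(q)>5 else None)
        return q
E
python3 - <<'E'
from h import *
for c in("top","side"):
    for l,a,b in(("spanner_mid",.003,.03),("rule_mid",.01,.03),("short_block_mid",.04,.06),("long_block_mid",.044,.065),("clamp_mid",.012,.04),("blade_tray",.004,.06),("stop_tray",.004,.06)):
        obj(c,l,a,b)
E
cd pics
python3 - <<'E'
import cv2
i=cv2.imread("top0.png");cv2.imwrite("topc.png",cv2.resize(i[105:325,105:405],None,fx=2.66,fy=2.66,interpolation=cv2.INTER_CUBIC))
E
```

```text
top spanner_mid 0.87 676 636 z pct [ 1.9  8.1 12.2] (array([622.5,   6.7]), 258.0, 38.9, 5.2)
top rule_mid 0.75 454 439 z pct [12.2 16.6 19.9] (array([640.7,  81. ]), 233.6, 16.4, -0.3)
top short_block_mid 0.61 834 792 z pct [40.1 45.  48.3] (array([447.4,  41.1]), 93.8, 57.3, -89.0)
top long_block_mid 0.81 1009 951 z pct [36.1 49.7 52.7] (array([ 327.6, -262. ]), 122.4, 49.7, -88.7)
top clamp_mid 0.97 536 494 z pct [ 3.9 21.2 25. ] (array([313.2, 277.1]), 116.8, 48.4, -64.4)
top blade_tray 0.62 6199 6140 z pct [ 5.7  9.6 33.1] (array([561. , 262.3]), 309.7, 144.9, 1.8)
top stop_tray 0.56 7529 7451 z pct [ 5.6  9.7 34.2] (array([ 571.8, -191.6]), 284.8, 196.5, 3.7)
side spanner_mid 0.95 643 597 z pct [ 2.   7.8 12. ] (array([625.5,   6. ]), 260.8, 38.9, 5.1)
side rule_mid 0.61 617 477 z pct [ 1.9 15.2 19.5] (array([644.9,  81. ]), 231.0, 21.2, -0.9)
side short_block_mid 0.95 836 468 z pct [ 6.7 42.1 47.4] (array([450.6,  39.8]), 93.2, 64.8, 87.9)
side long_block_mid 0.66 1113 567 z pct [ 4.4 44.8 51.9] (array([ 331.4, -263. ]), 121.3, 56.8, -87.3)
side clamp_mid 0.72 372 282 z pct [ 3.5 18.6 24.4] (array([314.8, 277.5]), 120.9, 53.2, -65.7)
side blade_tray 0.96 4089 3976 z pct [ 5.   9.8 33.7] (array([561.5, 261.4]), 313.3, 148.8, 1.7)
side stop_tray 0.57 6770 6675 z pct [ 5.4  9.6 39. ] (array([ 573.6, -190.6]), 286.1, 197.5, 3.7)
```

View pics/topc.png

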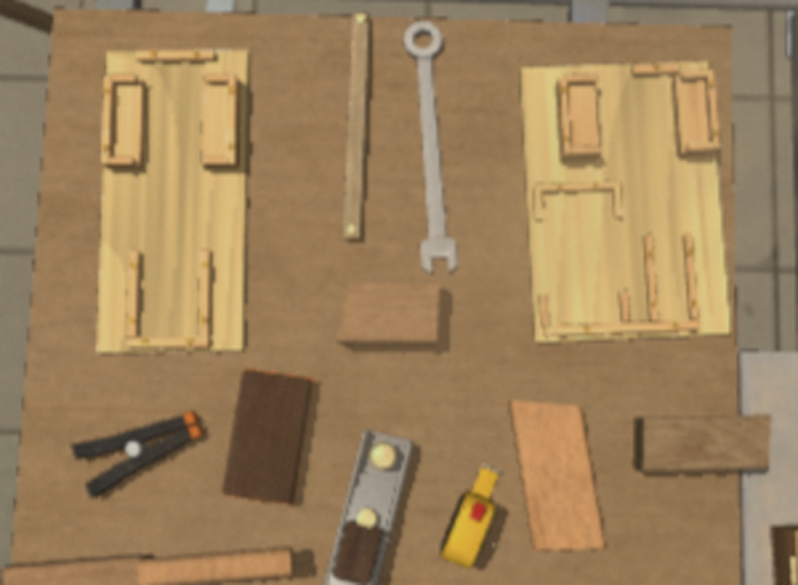

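The crop confirms the layout and the directions: the clamp's jaws point toward +x/-y, and both trays' pads are at +x. I'll start with the spanner.

>>> step_arm --motion '[1, 0, 0, 0.125, 0, 1, 0, 0, 0.125, 0, 1, 0.08, 0.128, 0, -0.053, 1, 0.08, 0.128, 0, -0.053, 1, 0.08, 0.128, 0, -0.053, 1, 0.08, 0.128, 0, -0.053, 1, 0.08, 0.128, 0, -0.053, 1, 0.08, 0.128, 0, -0.053]' --squeeze 25

```text
clock: 3.2
tool_pos: [0.4614, -0.2831, 0.3058]
tcp_rot: [0.999, 0.045, 0.0, 0.0]
wrist_force: [0.2, -0.7, -0.5]
finger_gap: 0.094
grip_force: 0.0
```

>>> step_arm --motion '[0.6, 0.068, 0.1205, -0.0625, 0, 0.6, 0.068, 0.1205, -0.0625, 0, 0.6, 0.068, 0.1205, -0.0625, 0, 0.6, 0.068, 0.1205, -0.0625, 0, 0.6, 0.068, 0.1205, -0.0625, 0, 0.6, 0.068, 0.1205, -0.0625, 0, 0.6, 0, 0, -0.15, 0, 0.6, 0, 0, -0.14, 0]'

```text
clock: 4.2
tool_pos: [0.6243, 0.0057, 0.038]
tcp_rot: [0.999, 0.047, 0.001, -0.0]
wrist_force: [-0.0, 0.1, -0.1]
finger_gap: 0.0563
grip_force: 0.0
```

>>> step_arm --motion '[0.6, 0, 0, -0.04, 0, 0.6, 0, 0, -0.04, 0, 0, 0, 0, 0, 0, 0, 0, 0, 0, 0, 0, 0, 0, 0, 0, 0, 0, 0, 0, 0, 0, 0, 0, 0, 0, 0, 0, 0, 0, 0]'

```text
clock: 5.2
tool_pos: [0.6246, 0.0043, 0.0083]
tcp_rot: [0.999, 0.046, 0.001, 0.0]
wrist_force: [-0.5, 0.1, 4.8]
finger_gap: 0.0013
grip_force: 2.9
```

The fingers closed just above the shank. I'll reopen them, go lower and close again.

>>> step_arm --motion '[0.5, 0, 0, 0.01, 0, 0.5, 0, 0, 0, 0, 0.5, 0, 0, 0, 0, 0.5, 0, 0, -0.01, 0, 0.5, 0, 0, -0.01, 0, 0, 0, 0, 0, 0, 0, 0, 0, 0, 0, 0, 0, 0, 0, 0]'

```text
clock: 6.2
tool_pos: [0.6238, 0.0044, 0.0036]
tcp_rot: [0.999, 0.046, 0.0, 0.0]
wrist_force: [-0.1, -0.6, 0.3]
finger_gap: 0.0207
grip_force: 0.0
```

>>> step_arm --motion '[0, 0, 0, 0, 0, 0, 0, 0, 0, 0, 0, 0, 0, 0, 0, 0, 0, 0, 0, 0, 0, 0, 0, 0.02, 0, 0, 0, 0, 0.05, 0, 0, 0, 0, 0.05, 0, 0, 0, 0, 0.03, 0]'

```text
clock: 7.2
tool_pos: [0.6248, 0.0044, 0.0659]
tcp_rot: [0.999, 0.046, 0.001, 0.0]
wrist_force: [-0.0, -0.2, -1.4]
finger_gap: 0.0176
grip_force: 25.0
```

>>> step_arm --motion '[0, -0.032, 0.129, 0, -0.012, 0, -0.032, 0.129, 0, -0.012, 0, -0.032, 0.129, 0, -0.012, 0, -0.032, 0.129, 0, -0.012, 0, -0.032, 0.128, 0, -0.01, 0, 0, 0, -0.05, 0, 0, 0, 0, -0.03, 0, 0, 0, 0, 0, 0]'

```text
clock: 8.2
tool_pos: [0.5594, 0.2604, 0.0308]
tcp_rot: [1.0, 0.015, -0.001, 0.001]
wrist_force: [-0.3, -0.1, -2.0]
finger_gap: 0.0175
grip_force: 25.0
```

Run:
```python
from h import *
for c in("top","side"):
    obj(c,"spanner_mid",.02,.06)
d=get_image("side");cv2.imwrite("pics/s1.png",cv2.resize(d["pixels"][120:330,150:480,::-1],None,fx=2.4,fy=2.4))
```

```text
top spanner_mid 0.67 562 531 z pct [11.6 35.9 39.5] (array([559.1, 259.1]), 258.5, 35.8, 1.6)
side spanner_mid 0.73 332 321 z pct [27.7 36.  40.5] (array([565.2, 260.8]), 254.1, 39.6, 1.5)
```

View pics/s1.png

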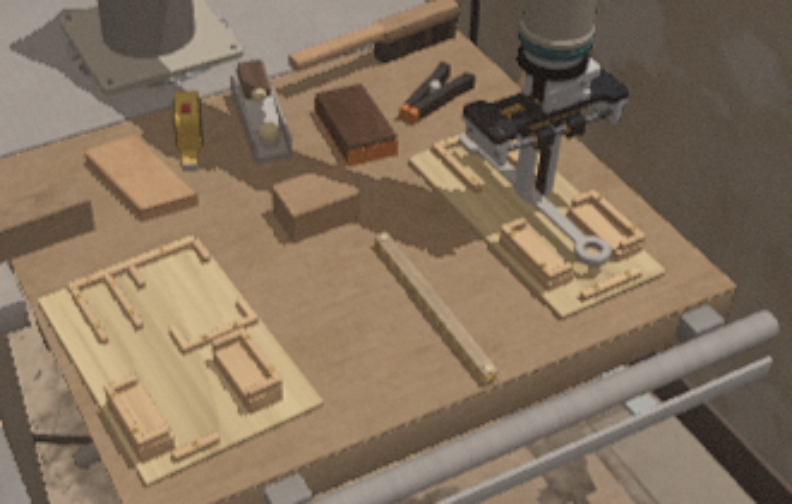

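The spanner is over the groove at 1.6°. I'll lower and release it.

>>> step_arm --motion '[0, 0.002, 0.002, -0.02, 0, 0, 0, 0, -0.016, 0, 0, 0, 0, -0.007, 0, 0.45, 0, 0, 0, 0, 0.45, 0, 0, 0, 0, 0.45, 0, 0, 0, 0, 0.45, 0, 0, 0.1, 0, 0.8, 0, 0, 0.15, 0]'

```text
clock: 9.45
tool_pos: [0.5592, 0.2623, 0.1139]
tcp_rot: [1.0, 0.016, -0.002, 0.001]
wrist_force: [1.5, 0.4, 0.9]
finger_gap: 0.0486
grip_force: 0.0
```

>>> step_arm --motion '[0.85, -0.04, -0.07, 0.1, 0.17, 0.85, -0.04, -0.1, 0, 0.17, 0.85, -0.04, -0.1, 0, 0.17, 0.85, -0.04, -0.1, 0, 0.17, 0.85, -0.04, -0.1, 0, 0.17, 0.85, -0.03, -0.08, 0, 0.17, 0.85, -0.03, 0, 0, 0.17, 0.85, 0, 0, 0, 0.17]'

```text
clock: 10.45
tool_pos: [0.4557, 0.042, 0.1547]
tcp_rot: [0.745, 0.667, -0.0, 0.0]
wrist_force: [0.1, 0.4, -0.5]
finger_gap: 0.0801
grip_force: 0.0
```

>>> step_arm --motion '[0.9, -0.018, -0.004, -0.05, 0.12, 0.9, 0, 0, -0.13, 0, 0.9, 0, 0, -0.13, 0, 0.9, 0, 0, -0.057, 0, 0.9, 0, 0, 0, 0, 0, 0, 0, 0, 0, 0, 0, 0, 0, 0, 0, 0, 0, 0, 0]'

```text
clock: 11.45
tool_pos: [0.4496, 0.0411, 0.0084]
tcp_rot: [0.703, 0.711, 0.0, 0.0]
wrist_force: [-2.3, 0.9, 6.3]
finger_gap: 0.0601
grip_force: 25.0
```

>>> step_arm --motion '[0, 0, 0, 0, 0, 0, 0, 0, 0, 0, 0, 0, 0, 0, 0, 0, 0, 0, 0.03, 0, 0, 0, 0, 0.1, 0, 0, 0, 0, 0.1, 0, 0, 0, 0, 0.03, 0, 0, 0, 0, 0, 0]'

```text
clock: 12.45
tool_pos: [0.4498, 0.0409, 0.1121]
tcp_rot: [0.703, 0.711, 0.001, 0.001]
wrist_force: [-0.5, -0.3, -1.6]
finger_gap: 0.0602
grip_force: 25.0
```

Run:
```python
from h import *
for c in("top","side"):
    obj(c,"spanner_mid",.012,.03); obj(c,"short_block_mid",.1,.2)
```

```text
top spanner_mid 0.58 872 718 z pct [ 7.9 16.7 21.4] (array([559.2, 261.3]), 259.5, 40.3, 2.8)
side spanner_mid 0.85 461 424 z pct [ 9.8 16.9 21.5] (array([561.9, 262.3]), 256.1, 38.1, 1.9)
```

>>> step_arm --motion '[0, 0.093, 0.112, 0, 0.018, 0, 0.093, 0.112, 0, 0, 0, 0.093, 0.112, 0, 0, 0, 0.093, 0.112, 0, 0, 0, 0.092, 0.11, 0, 0, 0, 0, 0, -0.1, 0, 0, 0, 0, -0.055, 0, 0, 0, 0, 0, 0]'

```text
clock: 13.85
tool_pos: [0.6328, 0.2625, 0.0468]
tcp_rot: [0.697, 0.717, -0.003, -0.001]
wrist_force: [0.0, -0.8, -1.8]
finger_gap: 0.0597
grip_force: 25.0
```

Run:
```python
from h import *
d=get_image("side");cv2.imwrite("pics/s2.png",cv2.resize(d["pixels"][140:270,280:460,::-1],None,fx=4,fy=4))
for c in("top","side"):obj(c,"short_block_mid",.03,.095)
```

```text
top short_block_mid 0.57 312 0 z pct [ 3.3 21.3 26.6] None
side short_block_mid 0.91 749 742 z pct [47.9 83.5 89.2] (array([638.3, 260.1]), 89.8, 80.9, 88.6)
```

View pics/s2.png

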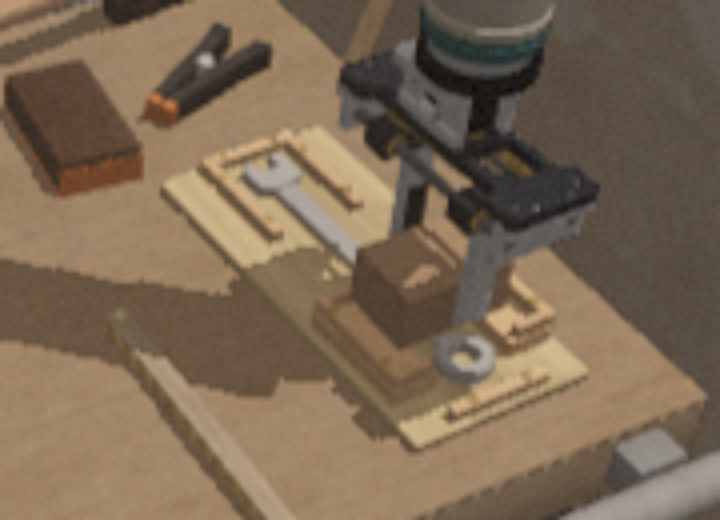

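>>> step_arm --motion '[0, 0.006, 0.004, -0.012, 0, 0, 0, 0, -0.012, 0, 0, 0, 0, -0.01, 0, 0, 0, 0, -0.002, 0, 0.85, 0, 0, 0, 0, 0.85, 0, 0, 0, 0, 0.85, 0, 0, 0.05, 0, 0.85, 0, 0, 0.15, 0]'

```text
clock: 15.1
tool_pos: [0.6354, 0.2649, 0.1141]
tcp_rot: [0.696, 0.718, -0.003, -0.001]
wrist_force: [0.3, 0.6, 0.3]
finger_gap: 0.08
grip_force: 0.0
```

>>> step_arm --motion '[0.6, 0, -0.08, 0.13, -0.17, 0.6, 0, -0.15, 0, -0.17, 0.6, 0, -0.15, 0, -0.17, 0.6, 0.02, -0.06, 0, -0.17, 0.6, 0, 0, 0, -0.17, 0.6, 0, 0, 0, -0.17, 0.6, 0, 0, 0, -0.17, 0.6, 0, 0, 0, -0.17]'

```text
clock: 16.1
tool_pos: [0.6458, 0.0906, 0.169]
tcp_rot: [0.996, 0.085, 0.001, -0.001]
wrist_force: [0.8, -0.2, -1.2]
finger_gap: 0.0562
grip_force: 0.0
```

Run:
```python
from h import *
for c in("top","side"):obj(c,"short_block_mid",.06,.1);obj(c,"spanner_mid",.012,.03)
```

```text
top short_block_mid 0.49 182 164 z pct [48.1 68.8 72.7] (array([635.9, 298.3]), 61.8, 19.1, -6.1)
side short_block_mid 0.84 987 590 z pct [27.9 65.9 71.2] (array([639.2, 266.6]), 99.9, 62.1, -87.5)
side spanner_mid 0.78 277 250 z pct [11.  16.9 21.5] (array([561.7, 262.9]), 259.3, 41.2, 1.8)
```

>>> step_arm --motion '[0.6, -0.01, -0.024, -0.05, -0.17, 0.6, 0, 0, -0.13, 0, 0.6, 0, 0, -0.13, 0, 0.6, 0, 0, -0.06, 0, 0.6, 0, 0, -0.04, 0, 0.6, 0, 0, 0, 0, 0, 0, 0, 0, 0, 0, 0, 0, 0, 0]'

```text
clock: 17.5
tool_pos: [0.6421, 0.0805, 0.0042]
tcp_rot: [1.0, -0.001, 0.001, -0.0]
wrist_force: [-0.5, -0.7, 0.4]
finger_gap: 0.0399
grip_force: 0.0
```

>>> step_arm --motion '[0, 0, 0, 0, 0, 0, 0, 0, 0, 0, 0, 0, 0, 0, 0, 0, 0, 0, 0, 0, 0, 0, 0, 0.03, 0, 0, 0, 0, 0.07, 0, 0, 0, 0, 0.1, 0, 0, 0, 0, 0, 0]'

```text
clock: 18.5
tool_pos: [0.6441, 0.0807, 0.0869]
tcp_rot: [1.0, -0.001, 0.004, -0.0]
wrist_force: [0.1, -0.5, -1.1]
finger_gap: 0.0158
grip_force: 25.0
```

Run:
```python
from h import *
for c in("top","side"):obj(c,"rule_mid",.06,.12);obj(c,"short_block_mid",.06,.1)
```

```text
top rule_mid 0.56 7520 0 z pct [ 5.8  9.7 33.9] None
top short_block_mid 0.45 219 200 z pct [ 65.   69.2 138.4] (array([642.5, 292.5]), 48.0, 31.0, -3.3)
side rule_mid 0.76 464 446 z pct [78.8 93.5 97.5] (array([663.7,  80.4]), 190.6, 19.6, -0.6)
side short_block_mid 0.85 977 588 z pct [28.6 66.2 71.3] (array([638.6, 266.1]), 98.7, 63.8, -87.7)
```

>>> step_arm --motion '[0, -0.028, -0.13, 0, 0.011, 0, -0.028, -0.13, 0, 0.011, 0, -0.028, -0.13, 0, 0.011, 0, -0.028, -0.13, 0, 0.01, 0, -0.028, -0.13, 0, 0.01, 0, -0.028, -0.13, 0, 0.01, 0, 0, 0, -0.08, 0, 0, 0, 0, 0, 0]'

```text
clock: 19.9
tool_pos: [0.5716, -0.2312, 0.0487]
tcp_rot: [0.999, 0.032, -0.003, -0.001]
wrist_force: [-0.7, 0.5, -0.5]
finger_gap: 0.0158
grip_force: 25.0
```

Run:
```python
from h import *
d=get_image("side");cv2.imwrite("pics/s3.png",cv2.resize(d["pixels"][190:330,130:330,::-1],None,fx=4,fy=4))
d=get_image("top");cv2.imwrite("pics/t3.png",cv2.resize(d["pixels"][115:265,270:420,::-1],None,fx=4,fy=4))
for c in("top","side"):obj(c,"rule_mid",.05,.08)
```

```text
top rule_mid 0.82 402 396 z pct [55.3 64.1 67.4] (array([ 573.1, -229.7]), 234.7, 17.2, 3.5)
side rule_mid 0.8 352 347 z pct [53.7 64.8 67.8] (array([ 586.8, -229.4]), 215.6, 16.2, 3.6)
```

View pics/s3.png

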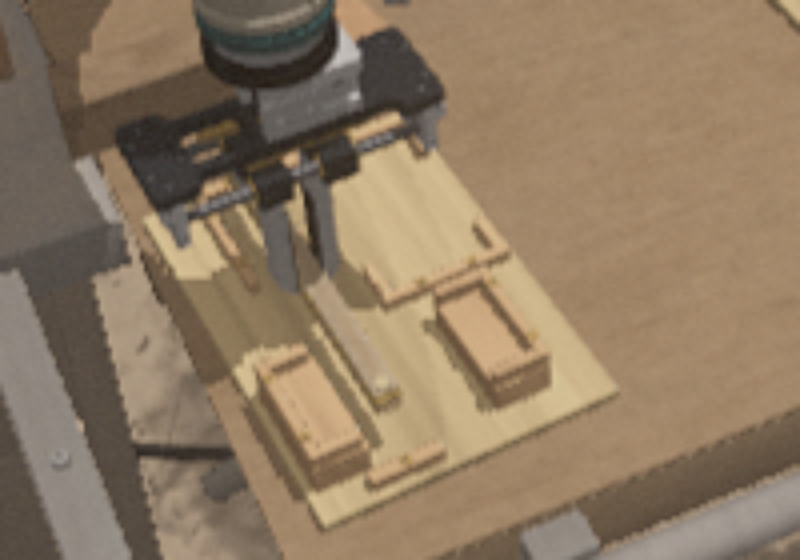

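View pics/t3.png

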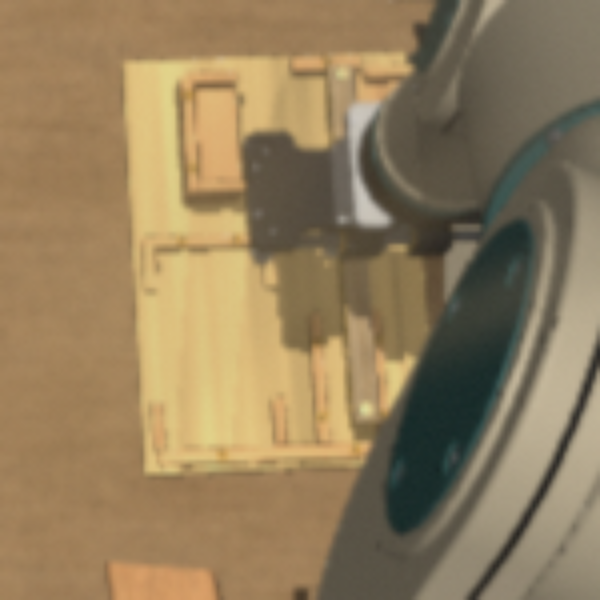

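>>> step_arm --motion '[0, 0.006, -0.002, -0.03, 0, 0, 0, 0, -0.03, 0, 0, 0, 0, -0.02, 0, 0, 0, 0, -0.008, 0, 0.36, 0, 0, 0, 0, 0.36, 0, 0, 0, 0, 0.36, 0, 0, 0.03, 0, 0.36, 0, 0, 0.13, 0]'

```text
clock: 21.2
tool_pos: [0.5745, -0.2316, 0.0789]
tcp_rot: [0.999, 0.032, -0.003, -0.001]
wrist_force: [0.6, -0.4, 0.4]
finger_gap: 0.0336
grip_force: 0.0
```

>>> step_arm --motion '[0.8, -0.04, 0, 0.13, 0.17, 0.8, -0.13, -0.01, 0, 0.17, 0.8, -0.14, -0.02, 0, 0.17, 0.8, -0.14, -0.02, 0, 0.17, 0.8, -0.11, -0.02, 0, 0.17, 0.8, -0.04, -0.01, 0, 0.17, 0.8, 0, 0, 0, 0.17, 0.8, 0, 0, 0, 0.17]'

```text
clock: 22.2
tool_pos: [0.3365, -0.2652, 0.133]
tcp_rot: [0.734, 0.679, -0.0, 0.001]
wrist_force: [0.6, -0.2, -0.2]
finger_gap: 0.0752
grip_force: 0.0
```

Run:
```python
from h import *
obj("top","rule_mid",.018,.05);obj("side","rule_mid",.018,.05)
for c in("top","side"):obj(c,"long_block_mid",.048,.06)
```

```text
side rule_mid 0.77 607 525 z pct [12.1 25.  28.6] (array([ 576. , -231.5]), 236.4, 17.3, 3.4)
top long_block_mid 0.65 734 551 z pct [34.9 49.5 52.8] (array([ 327.3, -245.7]), 89.3, 49.6, -88.7)
side long_block_mid 0.7 1085 423 z pct [ 6.7 45.1 52.1] (array([ 331.7, -261.6]), 121.4, 54.8, -87.8)
```

>>> step_arm --motion '[0.8, -0.02, 0.009, -0.04, 0.097, 0.8, 0, 0, -0.12, 0, 0.8, 0, 0, -0.1, 0, 0.8, 0, 0, -0.047, 0, 0.8, 0, 0, 0, 0, 0, 0, 0, 0, 0, 0, 0, 0, 0, 0, 0, 0, 0, 0, 0]'

```text
clock: 23.6
tool_pos: [0.3287, -0.2612, 0.0099]
tcp_rot: [0.7, 0.714, -0.0, 0.001]
wrist_force: [-0.4, -0.4, 5.3]
finger_gap: 0.0501
grip_force: 24.9
```

>>> step_arm --motion '[0, 0, 0, 0, 0, 0, 0, 0, 0, 0, 0, 0, 0, 0, 0, 0, 0, 0, 0, 0, 0, 0, 0, 0.03, 0, 0, 0, 0, 0.1, 0, 0, 0, 0, 0.1, 0, 0, 0, 0, 0.03, 0]'

```text
clock: 24.6
tool_pos: [0.3293, -0.2615, 0.1149]
tcp_rot: [0.701, 0.714, 0.0, 0.002]
wrist_force: [0.0, -0.9, -1.6]
finger_gap: 0.0503
grip_force: 24.9
```

>>> step_arm --motion '[0, 0.135, 0.025, 0, 0.008, 0, 0.135, 0.025, 0, 0.007, 0, 0.135, 0.025, 0, 0.007, 0, 0.135, 0.025, 0, 0.007, 0, 0.135, 0.025, 0, 0.007, 0, 0.135, 0.026, 0, 0.007, 0, 0, 0, -0.1, 0, 0, 0, 0, -0.035, 0]'

```text
clock: 25.6
tool_pos: [0.6497, -0.1999, 0.0549]
tcp_rot: [0.684, 0.73, -0.002, -0.003]
wrist_force: [-0.5, 0.1, -2.0]
finger_gap: 0.05
grip_force: 24.9
```

Run:
```python
from h import *
d=get_image("side");cv2.imwrite("pics/s4.png",cv2.resize(d["pixels"][190:330,130:330,::-1],None,fx=4,fy=4))
for c in("top","side"):obj(c,"long_block_mid",.09,.12)
print(sensors.sense()["tool_pos"])
```

```text
top long_block_mid 0.63 491 345 z pct [54.6 93.3 97.5] (array([ 651.1, -199. ]), 121.6, 50.3, -82.8)
side long_block_mid 0.72 860 392 z pct [54.  86.  99.7] (array([ 657.6, -235.2]), 52.0, 51.4, 88.5)
[ 0.65277465 -0.20095001  0.06010248]
```

View pics/s4.png

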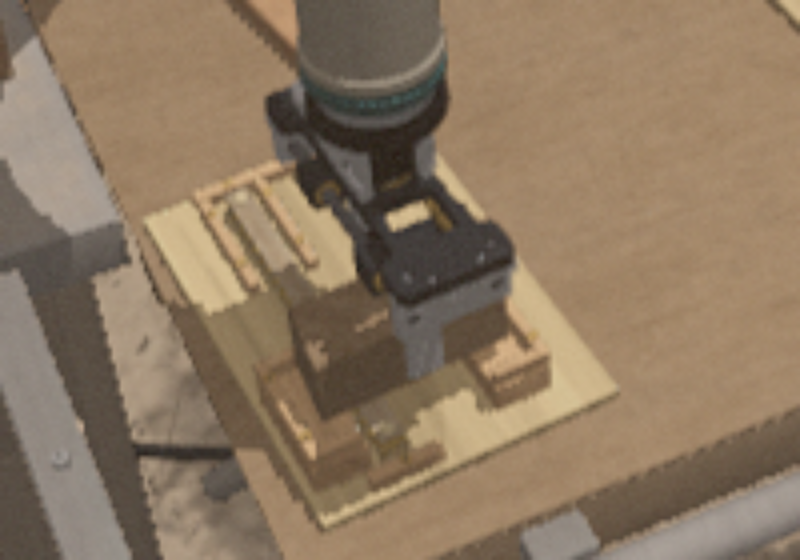

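>>> step_arm --motion '[0, 0.002, 0, -0.016, 0, 0, 0, 0, -0.016, 0, 0, 0, 0, -0.014, 0, 0, 0, 0, -0.003, 0, 0.75, 0, 0, 0, 0, 0.75, 0, 0, 0, 0, 0.75, 0, 0, 0.05, 0, 0.75, 0, 0, 0.15, 0]'

```text
clock: 26.85
tool_pos: [0.6511, -0.2002, 0.1182]
tcp_rot: [0.684, 0.73, -0.001, -0.003]
wrist_force: [1.2, -0.9, 0.2]
finger_gap: 0.0704
grip_force: 0.0
```

>>> step_arm --motion '[0.75, 0, 0.02, 0.13, 0, 0.75, -0.06, 0.14, 0, 0.06, 0.75, -0.06, 0.14, 0, 0.06, 0.75, -0.06, 0.14, 0, 0.06, 0.75, -0.06, 0.14, 0, 0.06, 0.75, -0.06, 0.14, 0, 0.06, 0.75, -0.06, 0.14, 0, 0.06, 0.75, -0.06, 0.14, 0, 0.06]'

```text
clock: 27.85
tool_pos: [0.485, 0.2016, 0.173]
tcp_rot: [0.507, 0.862, 0.001, 0.001]
wrist_force: [0.8, 0.7, -1.1]
finger_gap: 0.0705
grip_force: 0.0
```

Run:
```python
from h import *
for c in("top","side"):obj(c,"long_block_mid",.07,.1);obj(c,"rule_mid",.018,.05)
# clamp: PCA plus width profile along the axis
for c in("top","side"):
    q=obj(c,"clamp_mid",.012,.04)
    t=np.radians(-65.7)
    for _ in range(4):
        a=np.array([np.cos(t),np.sin(t)]);n=np.array([-a[1],a[0]])
        s=q[:,:2]@a;w=q[:,:2]@n
        e=np.linspace(s.min(),s.max(),9);mid=[]
        for i in range(8):
            m=(s>=e[i])&(s<e[i+1]);mid.append((w[m].min()+w[m].max())/2)
        k=np.polyfit((e[:-1]+e[1:])/2,mid,1);t+=np.arctan(k[0])
    s0=(s.min()+s.max())/2
    print(np.degrees(t),"len",s.max()-s.min(),"centre",a*s0+n*np.polyval(k,s0))
```

```text
top long_block_mid 0.89 1141 936 z pct [43.2 80.4 83.7] (array([ 654. , -201.8]), 123.2, 50.9, -85.6)
top rule_mid 0.84 405 368 z pct [14.4 25.3 28.8] (array([ 554.5, -233. ]), 154.6, 17.7, 3.5)
side long_block_mid 0.79 1481 949 z pct [39.9 78.7 83.1] (array([ 655.9, -202.9]), 121.6, 52.7, -85.1)
side rule_mid 0.57 326 283 z pct [12.  24.9 28.4] (array([ 578.9, -231.9]), 231.5, 16.6, 3.9)
top clamp_mid 0.77 635 538 z pct [-0.4 20.9 25.1] (array([305.7, 276.7]), 119.3, 52.1, -73.8)
-66.11437174486888 len 0.1180813503892132 centre [0.31267638 0.27815977]
side clamp_mid 0.93 347 257 z pct [ 2.6 18.7 24.6] (array([321.7, 277.2]), 116.0, 47.4, -62.2)
-66.44053408639117 len 0.11804159162541265 centre [0.31761034 0.27576344]
```

>>> step_arm --motion '[0.75, -0.106, 0.047, -0.05, -0.09, 0.75, -0.106, 0.047, -0.06, 0, 0.75, -0.106, 0.047, -0.06, 0, 0.75, -0.107, 0.047, -0.06, 0, 0.75, 0, 0, -0.09, 0, 0.75, 0, 0, -0.06, 0, 0.75, 0, 0, -0.03, 0, 0.75, 0, 0, 0, 0]'

```text
clock: 29.45
tool_pos: [0.3151, 0.2746, 0.0068]
tcp_rot: [0.548, 0.836, -0.001, -0.0]
wrist_force: [1.0, 0.5, 0.6]
finger_gap: 0.0708
grip_force: 0.0
```

>>> step_arm --motion '[0.75, 0, 0.005, -0.006, 0, 0, 0, 0, 0, 0, 0, 0, 0, 0, 0, 0, 0, 0, 0, 0, 0, 0, 0, 0, 0, 0, 0, 0, 0, 0, 0, 0, 0, 0, 0, 0, 0, 0, 0.03, 0]'

```text
clock: 30.45
tool_pos: [0.3149, 0.2766, 0.0167]
tcp_rot: [0.548, 0.836, -0.001, -0.0]
wrist_force: [-0.4, 0.9, -0.8]
finger_gap: 0.0389
grip_force: 24.7
```

>>> step_arm --motion '[0, 0, 0, 0.08, 0, 0, 0, 0, 0.1, 0, 0, 0.08, 0, 0, 0, 0, 0.08, 0, 0, 0, 0, 0.08, 0, 0, 0.1, 0, 0, 0, 0, 0.1, 0, 0, 0, 0, 0.1, 0, 0, 0, 0, 0]'

```text
clock: 31.45
tool_pos: [0.4111, 0.2766, 0.0886]
tcp_rot: [0.411, 0.911, -0.0, -0.0]
wrist_force: [0.1, -0.0, -1.1]
finger_gap: 0.0391
grip_force: 24.7
```

Run:
```python
from h import *
obj("side","clamp_mid",.08,.13);obj("top","clamp_mid",.08,.13)
d=get_image("side");cv2.imwrite("pics/s5.png",cv2.resize(d["pixels"][80:230,230:420,::-1],None,fx=4,fy=4))
```

```text
side clamp_mid 0.84 310 298 z pct [ 86.  103.9 108.6] (array([410.9, 275.5]), 126.9, 50.9, -52.1)
```

View pics/s5.png

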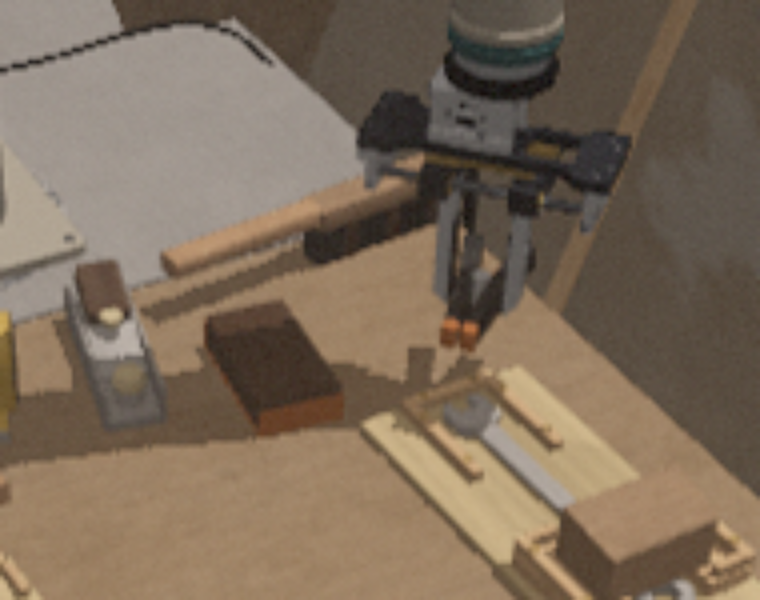

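>>> step_arm --motion '[0, 0.031, -0.1325, 0, 0.109, 0, 0.031, -0.1325, 0, 0.109, 0, 0.031, -0.1325, 0, 0.109, 0, 0.031, -0.1325, 0, 0.109, 0, 0.031, -0.1325, 0, 0.109, 0, 0.031, -0.1325, 0, 0.109, 0, 0.031, -0.1325, 0, 0.109, 0, 0.03, -0.1325, 0, 0.109]'

```text
clock: 32.7
tool_pos: [0.5104, -0.1491, 0.0892]
tcp_rot: [-0.035, 0.999, -0.0, 0.0]
wrist_force: [1.0, 0.2, -0.6]
finger_gap: 0.0391
grip_force: 24.7
```

>>> step_arm --motion '[0, 0, 0, -0.07, 0, 0, 0, 0, -0.04, 0, 0, 0, 0, 0, 0, 0, 0, 0, 0, 0, 0, 0, 0, 0, 0, 0, 0, 0, 0, 0, 0, 0, 0, 0, 0, 0, 0, 0, 0, 0]'

```text
clock: 33.7
tool_pos: [0.5101, -0.1472, 0.0452]
tcp_rot: [-0.033, 0.999, -0.0, 0.0]
wrist_force: [0.6, 0.3, -0.4]
finger_gap: 0.0389
grip_force: 24.7
```

Run:
```python
from h import *
obj("side","clamp_mid",.035,.08);obj("top","clamp_mid",.035,.08)
d=get_image("side");cv2.imwrite("pics/s6.png",cv2.resize(d["pixels"][180:320,130:320,::-1],None,fx=4,fy=4))
d=get_image("top");cv2.imwrite("pics/t6.png",cv2.resize(d["pixels"][115:265,270:420,::-1],None,fx=4,fy=4))
```

```text
side clamp_mid 0.97 426 415 z pct [45.8 60.  65. ] (array([ 511.3, -155. ]), 118.4, 51.5, -2.0)
top clamp_mid 0.63 219 219 z pct [50.7 61.3 64.2] (array([ 472.3, -149.3]), 52.8, 47.1, -85.3)
```

View pics/s6.png

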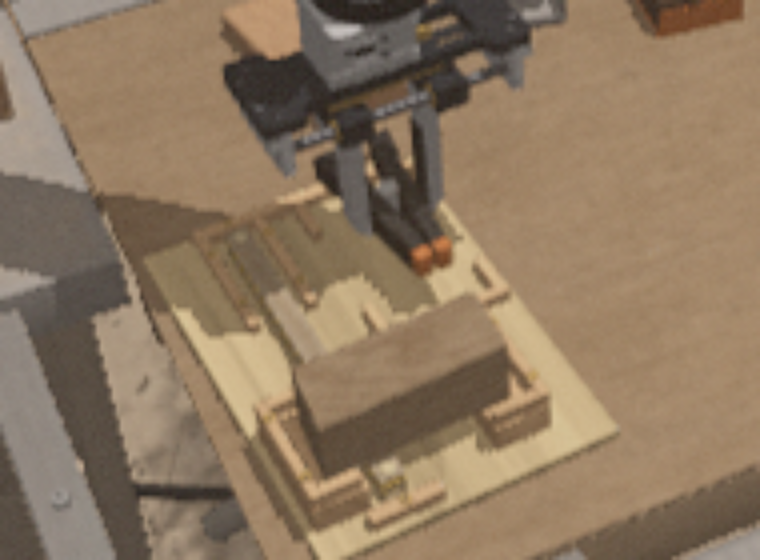

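View pics/t6.png

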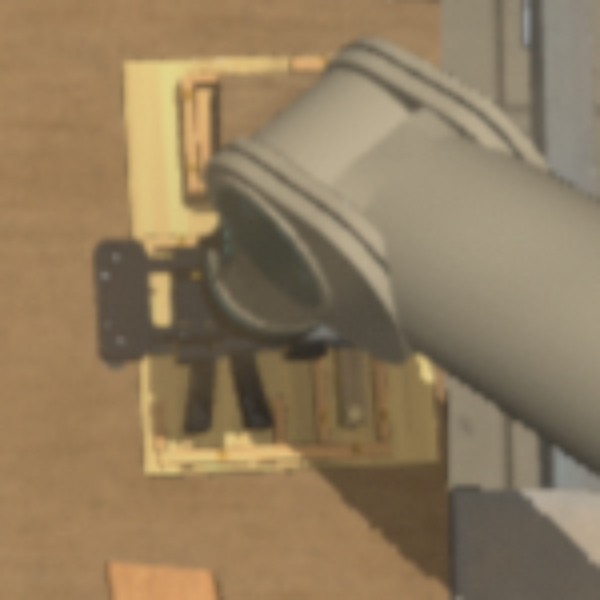

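>>> step_arm --motion '[0, 0, 0, -0.03, 0, 0, 0, 0, -0.025, 0, 0, 0, 0, -0.015, 0, 0, 0, 0, -0.008, 0, 0, 0, 0, 0, 0, 0.58, 0, 0, 0, 0, 0.58, 0, 0, 0, 0, 0.58, 0, 0, 0, 0]'

```text
clock: 35.0
tool_pos: [0.5102, -0.1472, 0.0138]
tcp_rot: [-0.033, 0.999, 0.0, 0.0]
wrist_force: [0.7, -0.4, 0.2]
finger_gap: 0.0548
grip_force: 0.0
```

>>> step_arm --motion '[0.58, 0, 0, 0.04, 0, 0.58, 0, 0, 0.12, 0, 0.58, 0, 0, 0.14, 0, 0.58, 0, 0, 0.14, 0, 0.58, -0.02, 0.13, 0.05, 0, 0.58, -0.02, 0.13, 0, 0, 0.58, -0.02, 0.13, 0, 0, 0.58, -0.02, 0.13, 0, 0]'

```text
clock: 36.0
tool_pos: [0.4777, 0.0626, 0.211]
tcp_rot: [-0.033, 0.999, -0.0, 0.001]
wrist_force: [1.1, -0.2, 0.1]
finger_gap: 0.0545
grip_force: 0.0
```

Run:
```python
from h import *
for c in("top","side"):
    for l,a,b in(("clamp_mid",.018,.05),("rule_mid",.018,.05),("long_block_mid",.075,.1),("spanner_mid",.014,.03),("short_block_mid",.064,.09)):obj(c,l,a,b)
d=get_image("side");cv2.imwrite("pics/s7.png",cv2.resize(d["pixels"][120:330,150:480,::-1],None,fx=2.4,fy=2.4))
```

```text
top rule_mid 0.59 223 201 z pct [13.9 25.3 29.3] (array([ 588.3, -230.7]), 85.8, 17.3, 2.9)
top long_block_mid 0.65 1133 888 z pct [42.1 80.3 83.6] (array([ 654. , -201.8]), 122.8, 51.2, -84.9)
top spanner_mid 0.91 499 456 z pct [12.4 17.1 20.9] (array([518.8, 265.5]), 180.9, 35.9, 6.0)
top short_block_mid 0.85 791 633 z pct [32.2 68.6 72.3] (array([637.1, 268. ]), 93.1, 60.1, -88.5)
side clamp_mid 0.79 597 490 z pct [ 9.5 28.5 33.2] (array([ 500.7, -153.2]), 136.8, 57.0, -4.7)
side rule_mid 0.8 350 303 z pct [12.5 25.  28.8] (array([ 577.3, -231.3]), 234.3, 17.5, 3.6)
side long_block_mid 0.56 1531 890 z pct [37.5 78.6 82.9] (array([ 655.5, -201.7]), 124.0, 54.0, -84.7)
side spanner_mid 0.55 431 304 z pct [ 8.  16.2 21.7] (array([559.8, 262.9]), 263.0, 41.9, 1.8)
side short_block_mid 0.83 972 557 z pct [30.  66.1 71.5] (array([638.8, 264.9]), 96.2, 63.9, 89.8)
```

View pics/s7.png

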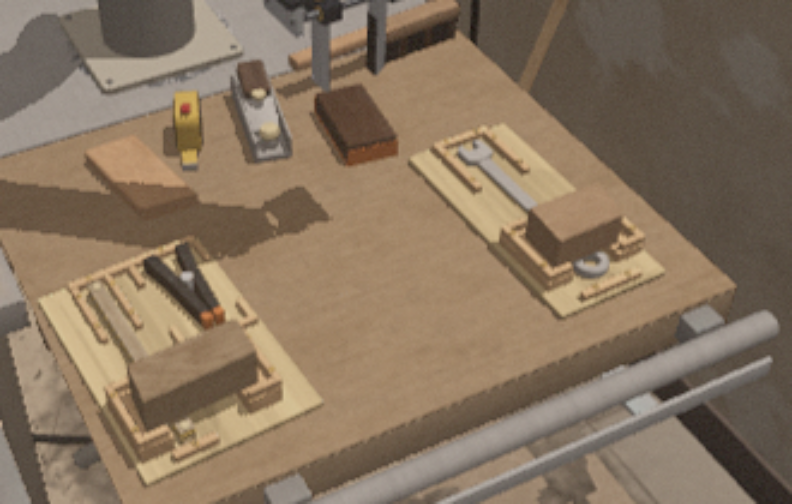

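Everything is seated and the arm is clear, so I'm handing in.

```bash
python3 -c "
from bench import arm
print(arm.job_done())"
```

```text
the job is handed in; nothing more can be done
None
```

Both kits are made up and the job was handed in at about 36 s of the 133 s; the final pictures showed all five things lying in their nests with the gripper clear, but the hand-in gave no verdict.

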